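# Release the cam lock and push the key carriage home

### The arm

A 6-joint arm with a two-finger parallel gripper is mounted at the origin on the work surface. World frame = base frame: x ahead of the robot, y to its left, z up, the work surface at z = 0. Lengths are in mm, angles in rad, forces in N, time in s.
With the tool pointing down it reaches from about 350 to 875 mm from the base axis. Payload 4.2 kg.
Tool frame: the origin (TCP) lies midway between the tips of the shut fingers; the grasp point (between the pads) lies 19 mm behind it; z points along the fingers, y is the direction in which the jaws open and shut (so a half turn about z gives the same grasp; the last joint's range is limited). The gripper opens to 85 mm and grips with 20 to 120 N. Pads are 22 mm wide; open, the fingers measure 114 mm over their backs; the gripper's body (76 mm by 85 mm) begins 54 mm behind the grasp point. The pads swing forward as they close: fully open they stand 13 mm farther back than shut.
Start: joints at [-1.019, 0.385, 0.008, 0, -1.194, -0.259], TCP at [180.412, -598.373, 204.812] pointing down, gripper open.
Joint ranges: [-3.14, 3.14], [-1.21, 2.06], [-1.07, 1.41], [-3.16, 2.05], [-2.99, -0.16], [-3.1, 3.1]. Speed limits (rad/s): [2.79, 2.79, 3.14, 3.14, 3.14, 3.14].

### API

Orientations are given as a unit quaternion [x, y, z, w].
In Python, from bench import arm gives the robot as it stands.
- The arm moves only by the tool servo_tool, never from a script. Its argument "rows" is a list of rows, each an object of numbers: "fingers": the finger opening in cm, from 0 to 8.54; "x", "y", "z": the shift along the tool's x, y, z in cm; "turn": the turn about the tool's z in degrees. A call has 1 to 10 rows; each row shifts and turns the commanded pose from where the row before left it, along the tool's axes as they then stand; what a row does not reach is not made up. A row lasts 1/12 s, in which the tool goes at most 41.7 mm and 7.16 degrees, less where a joint would pass 70% of its speed; a pose out of reach is approached as far as the arm can. A call is refused whole if a number of a shift passes 4.17 or a number of a turn 7.16, either way. A call with a gripper value outside its range is refused whole. The fingers move at their own pace and stop on an object; the grip force is fixed at half the most. Time passes only in rows, so rows that do not move let the fingers close. It gives the time, the measured TCP pose, the force and the opening at its end, in the units of the state.
- arm.read_state(): the state, without advancing time (a new reading comes with each control period).
- arm.get_image(name): name is "scene" or "top"; returns (picture, depth): 420x560x3 uint8, red, green, blue; 420x560 float32, mm along the optical axis (not along the pixel's ray), 0 where there is no reading.
- arm.camera_model(name): a dict with "fx", "fy", "cx", "cy" (pixels), "k1" (the pictures are not rectified: a ray, as slopes to the right and down, at radius r is drawn at 1 + k1 r^2 times it, then the intrinsics apply), "pose" (4x4, takes a point from camera to world coordinates). Camera axes: x right, y down, z forward; pixel columns grow to the right and rows downward; lengths in mm; the calibration is good to about 2 mm. A picture is of the moment at which its call begins. camera_model takes no time and is no camera call.
- arm.job_done(): hands the job in, once; it reports no verdict.
The state is a dict: "clock": time; "joints": joint angles; "joint_vel": joint speeds; "joint_efforts": joint torques, N m; "position": TCP position; "ee_rot": TCP orientation; "contact_force": force on the tool from outside, world axes, zero at the start; "wrist_torque": the same for the moment, N m; "gripper_width": finger opening in mm.
Only numpy, scipy, OpenCV 4.12 (cv2) and the standard library are available. Lean on these libraries where they do the work, as an engineer would, in place of code of your own. Each camera call takes 0.05 s, during which the arm holds its last target.

### The job

The key carriage of the bench jig is parked behind a locking cam: with the fingertips push the cam's lever round, either way, until it points straight away from the carriage at the index stud, so that the cam's low point faces the carriage. Only then push the carriage forward by its upright plate until it is fully home, and take the hand away from everything. Push gently, never press the carriage against the cam, do not pinch or lift anything, and leave the keys, locks and other loose things where they lie.

Things in the scene. Friction and masses are not known exactly. Their poses are not given: they have to be found in the camera images.
- jig: the fixed grey jig. Its origin lies on the table (z 0) directly under the cam's pivot; its +x axis is 'forward', the way the carriage is pushed (roughly away from the robot), y left, z up. Deck 300 x 230 mm, 18 mm thick, from x -200 to +100 mm. A low cutter block on the deck's left edge is 38 mm tall and its wheel 50 mm (x -65 to +20, y +80 to +111 mm). Nothing else fixed on the deck is higher than 50 mm; only the lever's knob and the carriage's plate are.
- index_stud (a point): top of a 10 mm diameter, 14 mm tall steel stud on the deck, 84 mm forward of the cam pivot (jig frame 84, 0, 32 mm). The lever points at it when the cam's low point faces the carriage
- cam (a joint): angle of the cam about its vertical pivot (jig origin), rad, counter-clockwise from above positive. 0: high point and lever point backward (jig -x) at the carriage, locked. +3.14 or -3.14: lever points forward at the stud, low point faces the carriage; either will do. Turns from -3.8 to +3.8. Starts between -1 and 1. Stiff friction hinge (about 0.2 Nm, 4 N at the knob): it stays where it is left, no spring, no stop at the low point
- cam_disc: the cam: eccentric steel disc, 56 mm diameter, centre 12 mm off the pivot, z 21 to 35 mm; its rim is 40 mm from the pivot on the lever's side (high point) and 16 mm on the opposite side (low point). Origin at the jig's origin, turns with the cam; its -x axis points along the lever
- cam_lever: lever on top of the cam: a flat bar 62 x 16 mm at z 38 to 45 mm, with an upright round black knob, 16 mm diameter, z 45 to 90 mm, its axis 52 mm from the pivot. Origin at the jig's origin, turns with the cam; its -x axis points from the pivot to the knob
- lever_knob (a point): centre of the top of the lever's knob, 90 mm above the table
- slide (a joint): forward travel of the carriage, m: 0 fully back, 0.045 fully home (a hard stop). Starts between 0 and 0.018. Friction about 3 N, no spring. With the cam at its high point the follower meets it at about 0.022 to 0.029; with the cam at its low point the carriage reaches its stop just short of the cam
- follower: steel nose block of the carriage that faces the cam, 50 mm wide, z 22 to 35 mm; origin at jig (travel - 45 mm, 0, 0), axes as the jig. Its front face is at jig x = travel - 62.5 mm
- push_plate: upright plate at the middle of the carriage, 50 mm wide, 8 mm thick, z 34 to 80 mm, to be pushed forward on its back face. Origin at jig (travel - 45 mm, 0, 0), axes as the jig. In front of it a brass key is clamped crosswise on the carriage, up to 47 mm high
- plate_back (a point): centre of the push plate's back face, 60 mm above the table, at jig x = travel - 154 mm
- fob_a: black car-key fob, 62 x 34 x 14 mm, lying loose on the jig's deck to the left of the carriage. Origin at its underside; leave it alone
- fob_b: black car-key fob, 62 x 34 x 14 mm, lying loose on the table right of the jig. Origin at its underside; leave it alone
- loose_key: steel key blank, 60 x 24 x 4 mm, lying loose on the jig's deck, front right. Origin at its underside; leave it alone
- disc_lock: yellow motorcycle disc lock, 85 x 58 x 55 mm, standing loose on the table right of the jig. Origin at its underside; leave it alone
- driver: screwdriver, 160 mm long, lying loose on the table left of the jig. Origin at its underside; leave it alone
- bottle: clear water bottle, 60 mm diameter, 170 mm tall, standing loose left of the jig. Origin at its underside; leave it alone
- lock_barrel: brass lock barrel, 60 x 36 x 17 mm, lying loose on the table in front of the jig. Origin at its underside; leave it alone

How it is judged:
By the outcome, as a careful person would: the job done as asked, in the order asked, and still so for the second after the job is handed in, with the robot touching nothing.
It also fails if it takes over 58 s, if anything falls off the work surface, if the arm or the gripper's body presses on something with over 40 N, if the wrist force passes 120 N, or if a joint passes its speed limit or range.

## Working session

There is one attempt and no reset: what is moved stays moved. The work goes in short steps, Python scripts to look and compute and a tool call to move; the robot and the scene stay as the last step left them, time stands still between calls to the robot, and variables do not carry over. Pictures are saved under pics/ and viewed, and the job is handed in when it is done.

Besides the shell and the picture viewer there is one more tool, called after "Call:" by a JSON object that holds its "op" and its "data", one argument or row to a line. servo_tool: Moves the arm, as the interface text tells. Its arguments: {"type":"object","properties":{"rows":{"type":"array","items":{"type":"object","properties":{"fingers":{"type":"number"},"x":{"type":"number"},"y":{"type":"number"},"z":{"type":"number"},"turn":{"type":"number"}}}}},"required":["rows"]}

```bash
ls; mkdir -p pics; python3 - <<'E'
from bench import arm
import cv2
print(arm.read_state())
for n in("scene","top"):
    p,d=arm.get_image(n); m=arm.camera_model(n); print(n,m)
    cv2.imwrite(f"pics/{n}0.png",cv2.cvtColor(p,cv2.COLOR_RGB2BGR))
    import numpy as np; np.save(f"pics/{n}0.npy",d)
E
```

```text
pics
{'clock': 0.0, 'joints': array([-1.01940585e+00,  3.85570214e-01,  6.61385843e-03, -5.28600037e-04,
       -1.19399305e+00, -2.58607458e-01]), 'joint_vel': array([ 0.00094345,  0.00126292,  0.000883  ,  0.00169898,  0.00090492,
       -0.00077544]), 'joint_efforts': array([ 7.07798736e-04, -3.92290986e+01,  1.88407588e+01,  4.18633953e+00,
       -4.63823089e-03,  1.41138887e-06]), 'position': array([ 180.22594762, -597.7728323 ,  203.70432777]), 'ee_rot': array([-1.45772637e-01,  9.89317502e-01,  1.08624397e-03, -1.98395755e-04]), 'contact_force': array([-0.62738652, -0.46135109,  0.37277432]), 'wrist_torque': array([ 0.03898943, -0.02796843,  0.01825482]), 'gripper_width': 85.49516888603578}
scene {'fx': 391.6462315094682, 'fy': 391.6462315094682, 'cx': 271.8353264888128, 'cy': 207.10351421932504, 'k1': -0.01790000412322255, 'pose': array([[ 7.90879435e-01,  3.82450457e-01, -4.77746133e-01,
         1.03084108e+03],
       [ 6.11626578e-01, -4.67753752e-01,  6.38059055e-01,
        -4.83302780e+02],
       [ 2.05584313e-02, -7.96830017e-01, -6.03853687e-01,
         6.11446471e+02],
       [ 0.00000000e+00,  0.00000000e+00,  0.00000000e+00,
         1.00000000e+00]])}
top {'fx': 442.9084399104361, 'fy': 442.9084399104361, 'cx': 270.59139811810815, 'cy': 210.24667191976755, 'k1': -0.12225700094037144, 'pose': array([[-1.53826670e-02, -9.92951219e-01,  1.17521279e-01,
         5.09469186e+02],
       [-9.99585095e-01,  1.24089778e-02, -2.59933775e-02,
         8.53480578e+01],
       [ 2.43518369e-02, -1.17872366e-01, -9.92730121e-01,
         1.08472131e+03],
       [ 0.00000000e+00,  0.00000000e+00,  0.00000000e+00,
         1.00000000e+00]])}
```

View pics/scene0.png

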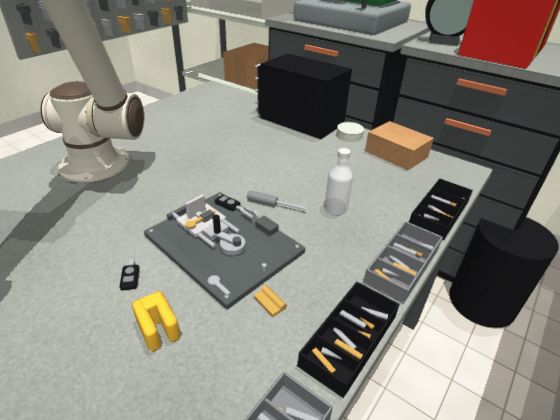

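View pics/top0.png

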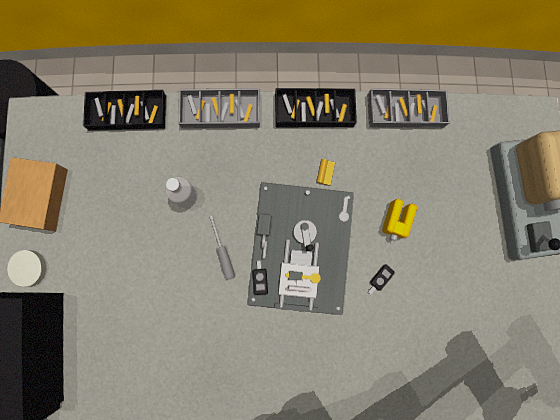

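The top view shows the jig at px (248–352, 182–315). The cam is near (305,235), the knob near (308,247), and the carriage plate near (298,289). I'll zoom in on both views.

```bash
python3 - <<'E'
import cv2
a=cv2.imread("pics/top0.png")[170:325,235:365]; cv2.imwrite("pics/top0z.png",cv2.resize(a,None,fx=3.8,fy=3.8,interpolation=cv2.INTER_CUBIC))
a=cv2.imread("pics/scene0.png")[180:310,130:320]; cv2.imwrite("pics/scene0z.png",cv2.resize(a,None,fx=4,fy=4,interpolation=cv2.INTER_CUBIC))
E
```

```text
(no output)
```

View pics/top0z.png

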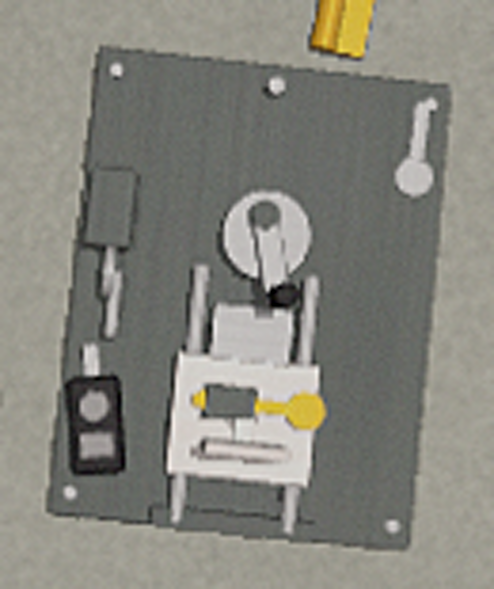

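View pics/scene0z.png

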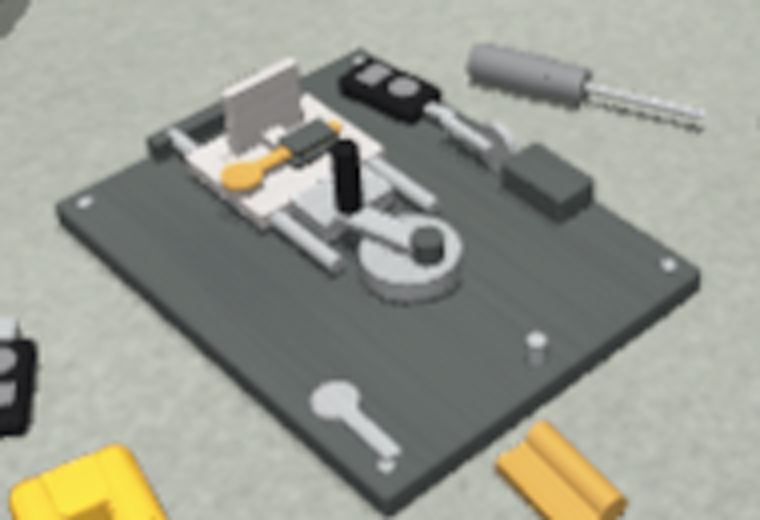

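```bash
cat >h.py <<'E'
import numpy as np,cv2
from bench import arm
def ray(n,uv):
    m=arm.camera_model(n); K=np.array([[m['fx'],0,m['cx']],[0,m['fy'],m['cy']],[0,0,1]])
    q=cv2.undistortPoints(np.array([[uv]],float),K,np.array([m['k1'],0,0,0.]))[0,0]
    P=np.array(m['pose']); return P[:3,3],P[:3,:3]@np.array([q[0],q[1],1])
def plane(n,uv,z):
    o,d=ray(n,uv); return (o+d*(z-o[2])/d[2])
def tri(a,b):
    o1,d1=ray("top",a);o2,d2=ray("scene",b)
    s=np.linalg.lstsq(np.c_[d1,-d2],o2-o1,rcond=None)[0]
    p,q=o1+d1*s[0],o2+d2*s[1]; return (p+q)/2,np.linalg.norm(p-q)
def proj(n,p):
    m=arm.camera_model(n); T=np.linalg.inv(np.array(m['pose'])); c=T[:3,:3]@p+T[:3,3]
    x,y=c[:2]/c[2]; k=1+m['k1']*(x*x+y*y); return np.array([m['fx']*x*k+m['cx'],m['fy']*y*k+m['cy']])
tz=lambda x,y:(x/3.8+235-.37,y/3.8+170-.37)
sz=lambda x,y:(x/4+130-.375,y/4+180-.375)
E
python3 - <<'E'
from h import *
np.set_printoptions(precision=1,suppress=True)
c=[plane("top",tz(*p),18) for p in[(98,47),(449,86),(411,549),(49,514)]]
for p in c: print("corner",p)
for i in range(4): print(np.linalg.norm(c[i]-c[(i+1)%4]))
for nm,a,b in[("stud",(277,85),(537,340)),("pivot",(263,212),(428,238)),("knob",(287,295),(345,145)),
  ("plateL",(200,440),(227,95)),("plateR",(289,452),(297,63))]:
    print(nm,*tri(tz(*a),sz(*b)))
# frame from corners: FL,FR,BR,BL
fx=(c[0]-c[3]+c[1]-c[2]); fx/=np.linalg.norm(fx); fy=np.array([-fx[1],fx[0],0])
ctr=sum(c)/4; piv=ctr+fx*50; print("axis deg",np.degrees(np.arctan2(fx[1],fx[0])),"pivot",piv,"stud",piv+84*fx)
d=np.load("pics/top0.npy")
E
```

```text
corner [705.6  81.2  18. ]
corner [ 677.8 -145.5   18. ]
corner [ 383.3 -111.6   18. ]
corner [409.9 115.7  18. ]
228.44398042051884
296.41996212369077
228.8586723090512
297.6914819575882
stud [677.5 -32.8  28.4] 1.0634517409807003
pivot [594.3 -21.2  43.9] 3.582067322190901
knob [542.  -29.1  86.6] 0.9974185875452845
plateL [440.9   5.   53.8] 46.48134787751587
plateR [463.9 -13.6  97.9] 36.94378070167998
axis deg -6.6195659305592285 pivot [593.8 -20.8  18. ] stud [677.3 -30.5  18. ]
```

Call:
{"op": "servo_tool", "data": {
  "rows": [
    {"fingers": 3.2,"x": -2.1,"y": 1.8},
    {"fingers": 3.2,"x": -2.1,"y": 1.8},
    {"fingers": 3.2,"x": -2.1,"y": 1.8},
    {"fingers": 3.2,"x": -2.1,"y": 1.8},
    {"fingers": 3.2,"x": -2.1,"y": 1.8},
    {"fingers": 3.2,"x": -2.1,"y": 1.8},
    {"fingers": 3.2,"x": -2.1,"y": 1.8},
    {"fingers": 3.2,"x": -2.1,"y": 1.8},
    {"fingers": 3.2,"x": -2.1,"y": 1.8},
    {"fingers": 3.2,"x": -2.1,"y": 1.8}
  ]
}}

```text
invalid input at $.rows[0]: expected keys fingers, x, y, z, turn
```

Call:
{"op": "servo_tool", "data": {
  "rows": [
    {"fingers": 3.2,"x": -2.1,"y": 1.8},
    {"fingers": 3.2,"x": -2.1,"y": 1.8},
    {"fingers": 3.2,"x": -2.1,"y": 1.8},
    {"fingers": 3.2,"x": -2.1,"y": 1.8},
    {"fingers": 3.2,"x": -2.1,"y": 1.8},
    {"fingers": 3.2,"x": -2.1,"y": 1.8},
    {"fingers": 3.2,"x": -2.1,"y": 1.8},
    {"fingers": 3.2,"x": -2.1,"y": 1.8},
    {"fingers": 3.2,"turn": 4},
    {"fingers": 3.2,"turn": 4}
  ]
}}

```text
invalid input at $.rows[0]: expected keys fingers, x, y, z, turn
```

```bash
cat >>h.py <<'E'
from scipy.spatial.transform import Rotation as Ro
J=np.radians(-7.0);PIV=np.array([594,-21.])
def st():
    s=arm.read_state();p=s['position'];M=Ro.from_quat(s['ee_rot']).as_matrix()
    d=p[:2]-PIV;c,n=np.cos(J),np.sin(J)
    print("t %.2f"%s['clock'],"pos",p.round(1),"xyaw %.1f"%(np.degrees(np.arctan2(M[1,0],M[0,0]))%360),"tilt",M[:2,2].round(3),"F",s['contact_force'].round(1),"w %.1f"%s['gripper_width'],"j6 %.2f"%s['joints'][5])
    print(" jig",np.round([c*d[0]+n*d[1],-n*d[0]+c*d[1]],1),"R %.1f ang %.1f"%(np.hypot(*d),np.degrees(np.arctan2(d[1],d[0]))%360))
    return s,M
def go(t):
    s,M=st(); print(" tool shift to",t,M.T@(np.array(t)-s['position']))
E
python3 -c "
from h import *
go([542,-29,200])"
```

```text
t 0.10 pos [ 180.2 -597.8  203.8] xyaw 196.8 tilt [-0.001  0.002] F [ 0.5 -0.3 -0.5] w 85.4 j6 -0.26
 jig [-340.4 -623. ] R 709.9 ang 234.3
 tool shift to [542, -29, 200] [-510.52002974  440.26803621    4.62045782]
```

All keys needed.

Call:
{"op": "servo_tool", "data": {
  "rows": [
    {"fingers": 3.2,"x": -2.1,"y": 1.8,"z": 0,"turn": 0},
    {"fingers": 3.2,"x": -2.1,"y": 1.8,"z": 0,"turn": 0},
    {"fingers": 3.2,"x": -2.1,"y": 1.8,"z": 0,"turn": 0},
    {"fingers": 3.2,"x": -2.1,"y": 1.8,"z": 0,"turn": 0},
    {"fingers": 3.2,"x": -2.1,"y": 1.8,"z": 0,"turn": 0},
    {"fingers": 3.2,"x": -2.1,"y": 1.8,"z": 0,"turn": 0},
    {"fingers": 3.2,"x": -2.1,"y": 1.8,"z": 0,"turn": 0},
    {"fingers": 3.2,"x": -2.1,"y": 1.8,"z": 0,"turn": 0},
    {"fingers": 3.2,"x": -2.1,"y": 1.8,"z": 0,"turn": 0},
    {"fingers": 3.2,"x": -2.1,"y": 1.8,"z": 0,"turn": 0}
  ]
}}

```text
clock: 0.93
position: [329.8, -364.0, 204.5]
ee_rot: [-0.146, 0.989, 0.0, -0.0]
contact_force: [0.8, -0.3, 0.1]
gripper_width: 32.1
```

Call:
{"op": "servo_tool", "data": {
  "rows": [
    {"fingers": 3.2,"x": -2.1,"y": 1.8,"z": 0,"turn": 0},
    {"fingers": 3.2,"x": -2.1,"y": 1.8,"z": 0,"turn": 0},
    {"fingers": 3.2,"x": -2.1,"y": 1.8,"z": 0,"turn": 0},
    {"fingers": 3.2,"x": -2.1,"y": 1.8,"z": 0,"turn": 0},
    {"fingers": 3.2,"x": -2.1,"y": 1.8,"z": 0,"turn": 0},
    {"fingers": 3.2,"x": -2.1,"y": 1.8,"z": 0,"turn": 0},
    {"fingers": 3.2,"x": -2.1,"y": 1.8,"z": 0,"turn": 0},
    {"fingers": 3.2,"x": -2.1,"y": 1.8,"z": 0,"turn": 0},
    {"fingers": 3.2,"x": 0,"y": 0,"z": 0,"turn": 4},
    {"fingers": 3.2,"x": 0,"y": 0,"z": 0,"turn": 4}
  ]
}}

```text
clock: 1.77
position: [449.3, -177.6, 204.3]
ee_rot: [-0.076, 0.997, 0.0, -0.0]
contact_force: [-0.4, -0.3, 0.6]
gripper_width: 31.7
```

```bash
python3 -c "
from h import *
go([542,-29,120])
p,d=arm.get_image('scene');cv2.imwrite('pics/s1.png',p[:,:,::-1])"
```

```text
t 1.77 pos [ 449.3 -177.6  204.3] xyaw 188.7 tilt [-0.001  0.   ] F [-0.4 -0.3  0.6] w 31.7 j6 -1.38
 jig [-124.6 -173.1] R 213.2 ang 227.3
 tool shift to [542, -29, 120] [-114.30890356  132.75587685   84.31561004]
```

View pics/s1.png

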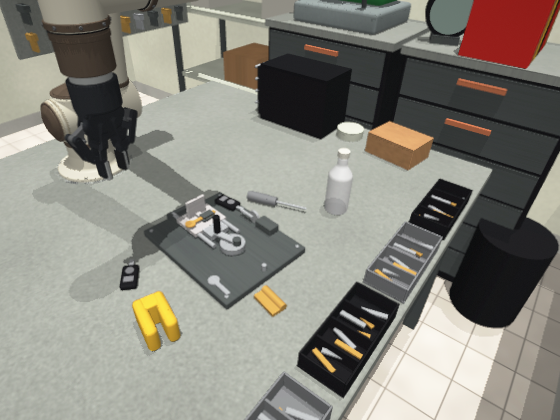

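The hand is clear at about (110,150) px and the jig is undisturbed. Next I'll move over the knob.

Call:
{"op": "servo_tool", "data": {
  "rows": [
    {"fingers": 3.2,"x": -1.9,"y": 2.2,"z": 0,"turn": 0},
    {"fingers": 3.2,"x": -1.9,"y": 2.2,"z": 0,"turn": 0},
    {"fingers": 3.2,"x": -1.9,"y": 2.2,"z": 0,"turn": 0},
    {"fingers": 3.2,"x": -1.9,"y": 2.2,"z": 0,"turn": 0},
    {"fingers": 3.2,"x": -1.9,"y": 2.2,"z": 0,"turn": 0},
    {"fingers": 3.2,"x": -1.9,"y": 2.2,"z": 0,"turn": 0},
    {"fingers": 3.2,"x": 0,"y": 0,"z": 2.3,"turn": 0},
    {"fingers": 3.2,"x": 0,"y": 0,"z": 2.3,"turn": 0},
    {"fingers": 3.2,"x": 0,"y": 0,"z": 2.3,"turn": 0},
    {"fingers": 3.2,"x": 0,"y": 0,"z": 0,"turn": 0}
  ]
}}

```text
clock: 2.65
position: [537.5, -31.5, 130.8]
ee_rot: [-0.076, 0.997, 0.0, -0.005]
contact_force: [-0.9, -0.6, -0.2]
gripper_width: 32.0
```

```bash
python3 -c "
from h import *
go([542,-29,120])
p,d=arm.get_image('scene');cv2.imwrite('pics/s2.png',cv2.resize(p[130:310,130:320,::-1],None,fx=3.3,fy=3.3,interpolation=2))"
```

```text
t 2.65 pos [537.5 -31.5 130.8] xyaw 188.8 tilt [-0.011 -0.001] F [-0.9 -0.6 -0.2] w 32.0 j6 -1.66
 jig [-54.8 -17.3] R 57.4 ang 190.6
 tool shift to [542, -29, 120] [-4.92272988  1.79991734 10.79590265]
```

View pics/s2.png

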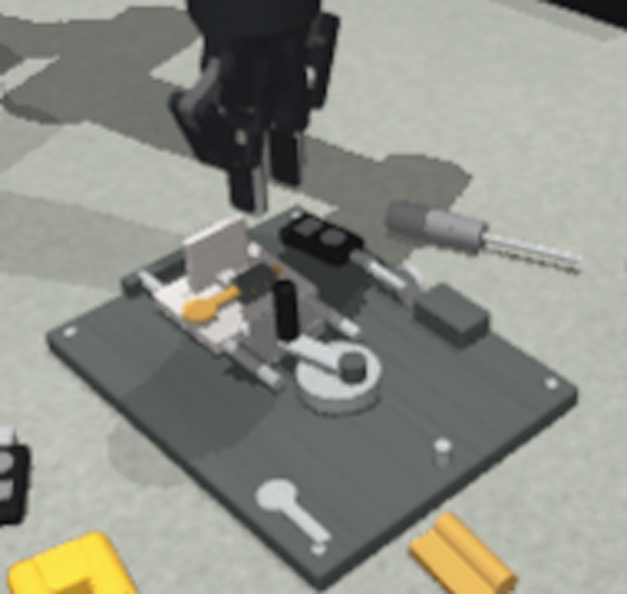

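Call:
{"op": "servo_tool", "data": {
  "rows": [
    {"fingers": 3.2,"x": 0,"y": 0,"z": 0.5,"turn": 0},
    {"fingers": 3.2,"x": 0,"y": 0,"z": 0,"turn": 0},
    {"fingers": 3.2,"x": 0,"y": 0,"z": 0,"turn": 0}
  ]
}}

```text
clock: 2.95
position: [542.1, -31.3, 132.0]
ee_rot: [-0.077, 0.997, 0.0, 0.001]
contact_force: [-1.0, 0.3, -0.5]
gripper_width: 32.0
```

```bash
python3 -c "
from h import *
go([542,-29,53])
s=arm.read_state();a=proj('scene',s['position']);print(a)
k=proj('scene',np.array([542,-29,90]));print(k)
p,d=arm.get_image('scene');p=p.copy()
for q in(a,k):cv2.circle(p,tuple(int(v) for v in q.round()),1,(255,0,0),-1)
cv2.imwrite('pics/s3.png',cv2.resize(p[130:310,130:320,::-1],None,fx=3.3,fy=3.3,interpolation=2))"
```

```text
t 2.95 pos [542.1 -31.3 132. ] xyaw 188.8 tilt [0.002 0.   ] F [-1.   0.3 -0.5] w 32.0 j6 -1.66
 jig [-50.3 -16.6] R 52.9 ang 191.2
 tool shift to [542, -29, 53] [-0.09483497  2.30737398 79.02393899]
[213.95617755 199.22652714]
[216.03970959 214.59683865]
```

View pics/s3.png

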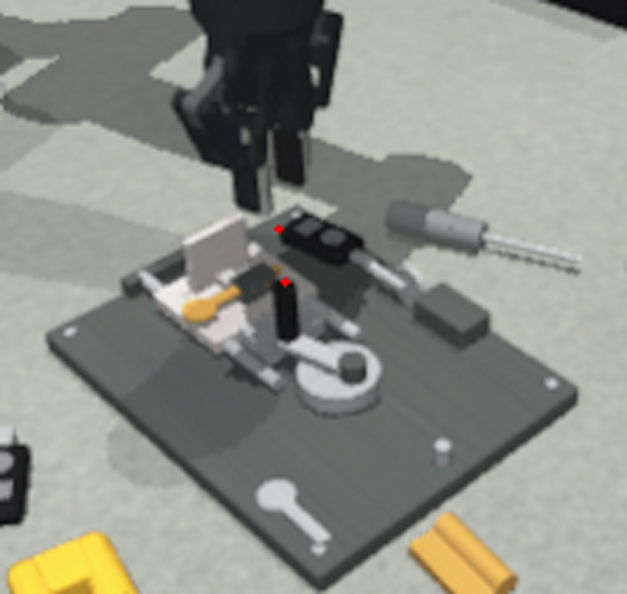

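```bash
python3 -c "
from h import *
np.set_printoptions(precision=1,suppress=True)
for n in('scene','top'):
  p,d=arm.get_image(n);m=arm.camera_model(n);P=np.array(m['pose'])
  K=np.array([[m['fx'],0,m['cx']],[0,m['fy'],m['cy']],[0,0,1]])
  v,u=np.mgrid[:420,:560];q=cv2.undistortPoints(np.stack([u,v],-1).reshape(-1,1,2).astype(float),K,np.array([m['k1'],0,0,0.]))[:,0]
  X=np.c_[q,np.ones(len(q))]*d.reshape(-1,1);W=(X@P[:3,:3].T+P[:3,3]).reshape(420,560,3)
  k=(d>0)&(abs(W[...,0]-542)<60)&(abs(W[...,1]+31)<70)&(W[...,2]>100)&(W[...,2]<175)
  A=W[k];A=A[A[:,2].argsort()];print(n,len(A));print(A[:40:2])
  if n=='scene':
    k=(d>0)&(abs(W[...,0]-542)<30)&(abs(W[...,1]+31)<30)&(W[...,2]>55)&(W[...,2]<100);print('knob',W[k].mean(0),W[k].max(0))
"
```

```text
scene 133
[[534.1 -17.7 157. ]
 [539.7 -57.2 158.4]
 [546.9 -56.  158.5]
 [541.6 -56.3 158.8]
 [538.3 -18.9 159.4]
 [552.5 -53.2 159.5]
 [551.9 -55.3 160.4]
 [548.4 -17.5 160.6]
 [529.7 -18.7 160.6]
 [554.9 -49.9 161.2]
 [539.4 -16.9 161.4]
 [545.5 -17.3 161.7]
 [549.2 -15.3 162.2]
 [555.4 -47.4 162.4]
 [535.1 -18.2 162.6]
 [536.9 -17.  162.8]
 [549.5 -12.5 163.3]
 [548.6  -8.6 163.5]
 [553.  -56.  163.6]
 [546.9 -15.6 163.9]]
knob [546.4 -35.8  74.8] [552.  -27.5  89.9]
top 0
[]
```

Scene depth puts the fingertips at z≈157, but the TCP reads 132. That's more than the pads' swing explains, so I'll shut the fingers and re-measure before descending.

Call:
{"op": "servo_tool", "data": {
  "rows": [
    {"fingers": 0,"x": 0,"y": 0,"z": 0,"turn": 0},
    {"fingers": 0,"x": 0,"y": 0,"z": 0,"turn": 0},
    {"fingers": 0,"x": 0,"y": 0,"z": 0,"turn": 0},
    {"fingers": 0,"x": 0,"y": 0,"z": 0,"turn": 0},
    {"fingers": 0,"x": 0,"y": 0,"z": 0,"turn": 0}
  ]
}}

```text
clock: 3.52
position: [541.4, -31.2, 130.8]
ee_rot: [-0.077, 0.997, 0.0, 0.0]
contact_force: [-0.1, 0.8, 0.8]
gripper_width: 0.1
```

```bash
cat >>h.py <<'E'
def cloud(n):
  p,d=arm.get_image(n);m=arm.camera_model(n);P=np.array(m['pose'])
  K=np.array([[m['fx'],0,m['cx']],[0,m['fy'],m['cy']],[0,0,1]])
  v,u=np.mgrid[:420,:560];q=cv2.undistortPoints(np.stack([u,v],-1).reshape(-1,1,2).astype(float),K,np.array([m['k1'],0,0,0.]))[:,0]
  X=np.c_[q,np.ones(len(q))]*d.reshape(-1,1);W=(X@P[:3,:3].T+P[:3,3]).reshape(420,560,3);W[d<=0]=np.nan
  return p,W
E
python3 -c "
from h import *
np.set_printoptions(precision=1,suppress=True)
st()
p,W=cloud('scene')
k=(abs(W[...,0]-542)<60)&(abs(W[...,1]+31)<70)&(W[...,2]>100)&(W[...,2]<185)
A=W[k];A=A[A[:,2].argsort()];print(len(A));print(A[:30:2])
cv2.imwrite('pics/s4.png',cv2.resize(p[100:310,130:320,::-1],None,fx=2.8,fy=2.8,interpolation=2))
p,W=cloud('top');cv2.imwrite('pics/t4.png',cv2.resize(p[150:350,200:400,::-1],None,fx=3,fy=3,interpolation=2))
"
```

```text
t 3.52 pos [541.4 -31.2 130.8] xyaw 188.8 tilt [0. 0.] F [-0.1  0.8  0.8] w 0.1 j6 -1.66
 jig [-51.  -16.5] R 53.6 ang 191.0
148
[[546.2 -38.7 156.1]
 [533.7 -40.4 156.5]
 [541.7 -39.8 157.2]
 [551.1 -37.9 157.8]
 [552.5 -33.5 158.5]
 [551.6 -26.7 159.4]
 [553.  -36.7 160.5]
 [551.6 -38.2 160.7]
 [551.6 -26.5 161.8]
 [549.1 -43.8 162.6]
 [542.6 -45.7 163.2]
 [551.6 -29.3 163.3]
 [549.6 -41.4 163.9]
 [546.9 -44.3 164.3]
 [545.5 -45.7 164.4]]
```

View pics/s4.png

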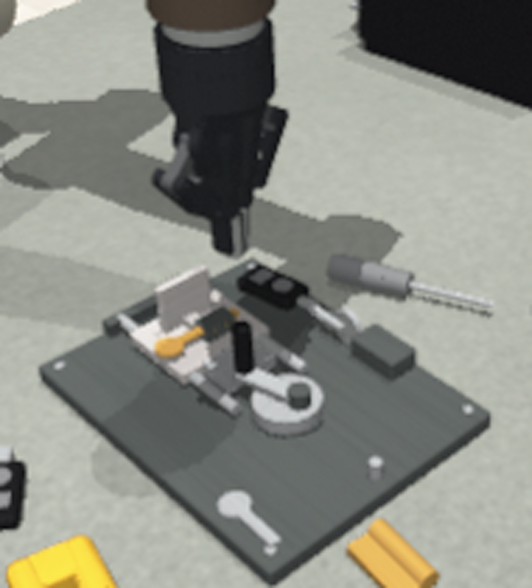

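View pics/t4.png

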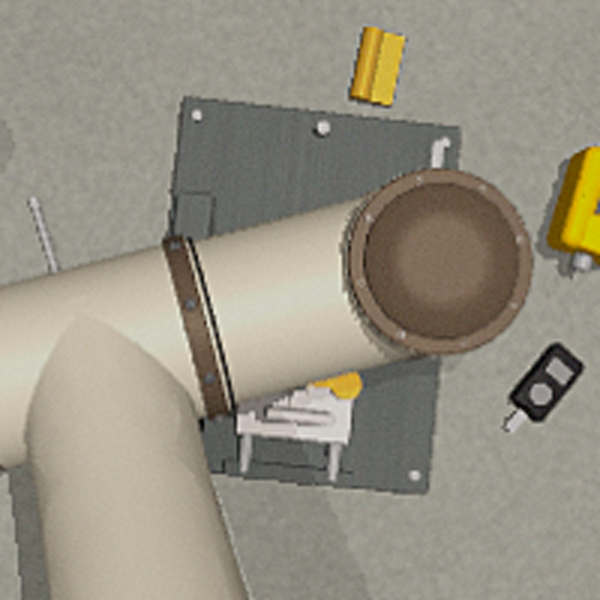

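The tips sit about 25 mm behind the reported TCP even when shut. I'll use tip z ≈ TCP + 25 but keep heights that are safe either way. Next: reopen and descend part-way over the knob.

Call:
{"op": "servo_tool", "data": {
  "rows": [
    {"fingers": 3.4,"x": 0,"y": 0.3,"z": 0,"turn": 0},
    {"fingers": 3.4,"x": 0,"y": 0,"z": 0,"turn": 0},
    {"fingers": 3.4,"x": 0,"y": 0,"z": 0,"turn": 0},
    {"fingers": 3.4,"x": 0,"y": 0,"z": 1,"turn": 0},
    {"fingers": 3.4,"x": 0,"y": 0,"z": 1,"turn": 0},
    {"fingers": 3.4,"x": 0,"y": 0,"z": 1,"turn": 0},
    {"fingers": 3.4,"x": 0,"y": 0,"z": 0,"turn": 0},
    {"fingers": 3.4,"x": 0,"y": 0,"z": 0,"turn": 0}
  ]
}}

```text
clock: 4.28
position: [540.1, -28.5, 99.5]
ee_rot: [-0.076, 0.997, -0.0, -0.001]
contact_force: [0.3, 0.3, -0.0]
gripper_width: 33.9
```

```bash
python3 -c "
from h import *
np.set_printoptions(precision=1,suppress=True)
st()
p,W=cloud('scene')
k=(abs(W[...,0]-542)<60)&(abs(W[...,1]+31)<70)&(W[...,2]>97)&(W[...,2]<155)
A=W[k];A=A[A[:,2].argsort()];print(len(A));print(A[:16:2])
cv2.imwrite('pics/s5.png',cv2.resize(p[150:270,150:270,::-1],None,fx=4.8,fy=4.8,interpolation=2))
"
```

```text
t 4.28 pos [540.1 -28.5  99.5] xyaw 188.8 tilt [-0. -0.] F [ 0.3  0.3 -0. ] w 33.9 j6 -1.66
 jig [-52.6 -14. ] R 54.4 ang 187.9
235
[[534.5 -12.2 123.6]
 [530.2 -13.7 125.2]
 [538.7 -13.3 126.2]
 [544.9 -13.7 126.6]
 [539.5 -55.1 127.1]
 [548.9 -53.  127.8]
 [528.9 -15.1 127.9]
 [535.1 -15.4 128.3]]
```

View pics/s5.png

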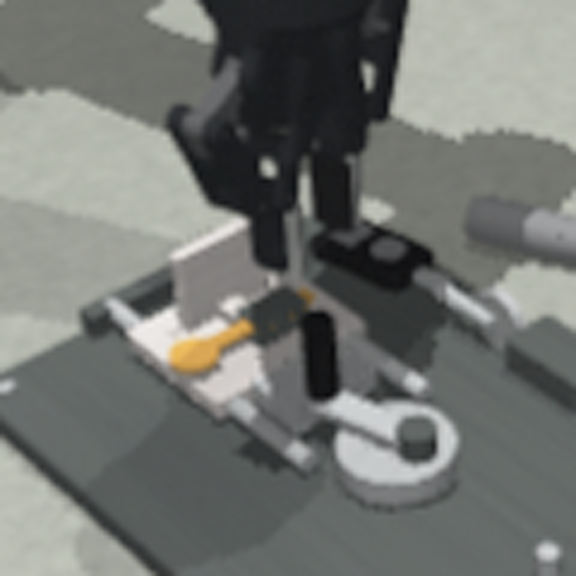

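Call:
{"op": "servo_tool", "data": {
  "rows": [
    {"fingers": 3.4,"x": -0.1,"y": 0,"z": 1.3,"turn": 0},
    {"fingers": 3.4,"x": 0,"y": 0,"z": 1.3,"turn": 0},
    {"fingers": 3.4,"x": 0,"y": 0,"z": 1.3,"turn": 0},
    {"fingers": 3.4,"x": 0,"y": 0,"z": 1.3,"turn": 0},
    {"fingers": 3.4,"x": 0,"y": 0,"z": 0,"turn": 0},
    {"fingers": 3.4,"x": 0,"y": 0,"z": 0,"turn": 0}
  ]
}}

```text
clock: 4.83
position: [541.9, -28.2, 48.8]
ee_rot: [-0.077, 0.997, -0.0, -0.0]
contact_force: [-0.0, -0.4, 0.9]
gripper_width: 34.3
```

```bash
python3 -c "
from h import *
np.set_printoptions(precision=1,suppress=True)
st()
p,W=cloud('scene')
cv2.imwrite('pics/s6.png',cv2.resize(p[150:270,150:270,::-1],None,fx=4.8,fy=4.8,interpolation=2))
"
```

```text
t 4.83 pos [541.9 -28.2  48.8] xyaw 188.8 tilt [-0. -0.] F [-0.  -0.4  0.9] w 34.3 j6 -1.66
 jig [-50.8 -13.5] R 52.6 ang 187.9
```

View pics/s6.png

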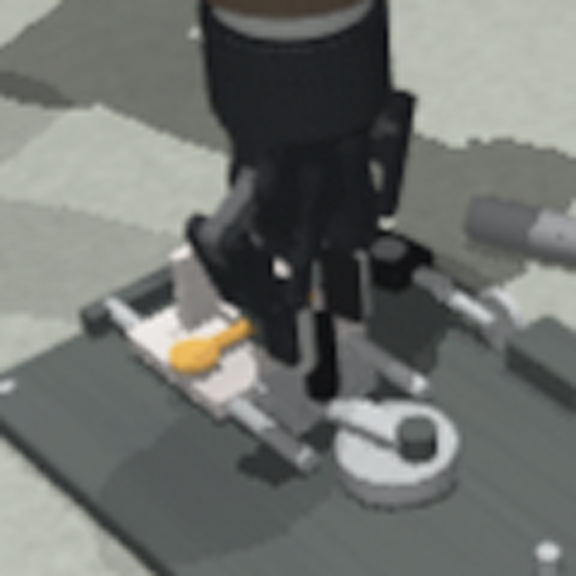

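The fingers straddle the knob at about (320,350) in the zoom, with no contact. I'll go a little lower, then push along the arc.

Call:
{"op": "servo_tool", "data": {
  "rows": [
    {"fingers": 3.4,"x": 0,"y": 0,"z": 0.6,"turn": 0},
    {"fingers": 3.4,"x": -0.02,"y": -0.45,"z": 0,"turn": -5},
    {"fingers": 3.4,"x": -0.02,"y": -0.45,"z": 0,"turn": -5},
    {"fingers": 3.4,"x": -0.02,"y": -0.45,"z": 0,"turn": -5},
    {"fingers": 3.4,"x": -0.02,"y": -0.45,"z": 0,"turn": -5},
    {"fingers": 3.4,"x": -0.02,"y": -0.45,"z": 0,"turn": -5},
    {"fingers": 3.4,"x": 0,"y": 0,"z": 0,"turn": 0}
  ]
}}

```text
clock: 5.47
position: [549.7, -48.9, 43.3]
ee_rot: [-0.291, 0.957, 0.0, -0.0]
contact_force: [-2.2, 1.7, 1.3]
gripper_width: 34.0
```

```bash
python3 -c "
from h import *
np.set_printoptions(precision=1,suppress=True)
st()
p,W=cloud('scene')
cv2.imwrite('pics/s7.png',cv2.resize(p[150:270,150:270,::-1],None,fx=4.8,fy=4.8,interpolation=2))
"
```

```text
t 5.47 pos [549.7 -48.9  43.3] xyaw 213.8 tilt [-0.  0.] F [-2.2  1.7  1.3] w 34.0 j6 -1.18
 jig [-40.6 -33.1] R 52.3 ang 212.2
```

View pics/s7.png

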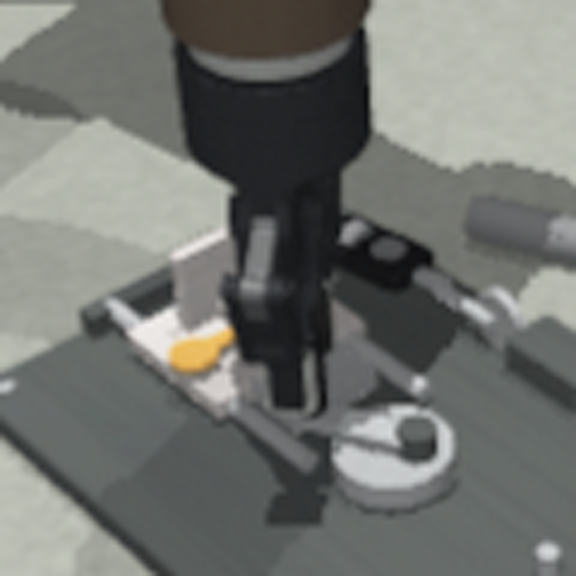

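The arc follows a 52 mm radius and the knob is now being pushed with about 3 N. Continuing.

Call:
{"op": "servo_tool", "data": {
  "rows": [
    {"fingers": 3.4,"x": -0.02,"y": -0.45,"z": 0,"turn": -5},
    {"fingers": 3.4,"x": -0.02,"y": -0.45,"z": 0,"turn": -5},
    {"fingers": 3.4,"x": -0.02,"y": -0.45,"z": 0,"turn": -5},
    {"fingers": 3.4,"x": -0.02,"y": -0.45,"z": 0,"turn": -5},
    {"fingers": 3.4,"x": -0.02,"y": -0.45,"z": 0,"turn": -5},
    {"fingers": 3.4,"x": -0.02,"y": -0.45,"z": 0,"turn": -5},
    {"fingers": 3.4,"x": -0.02,"y": -0.45,"z": 0,"turn": -5},
    {"fingers": 3.4,"x": -0.02,"y": -0.45,"z": 0,"turn": -5},
    {"fingers": 3.4,"x": -0.02,"y": -0.45,"z": 0,"turn": -5},
    {"fingers": 3.4,"x": 0,"y": 0,"z": 0,"turn": 0}
  ]
}}

```text
clock: 6.35
position: [580.5, -71.8, 42.5]
ee_rot: [-0.635, 0.773, 0.001, -0.003]
contact_force: [-4.6, -1.2, 1.8]
gripper_width: 34.1
```

```bash
python3 -c "
from h import *
st()
p,W=cloud('scene')
cv2.imwrite('pics/s8.png',cv2.resize(p[150:290,150:290,::-1],None,fx=4,fy=4,interpolation=2))
"
```

```text
t 6.35 pos [580.5 -71.8  42.5] xyaw 258.8 tilt [-0.006 -0.001] F [-4.6 -1.2  1.8] w 34.1 j6 -0.35
 jig [ -7.2 -52.1] R 52.5 ang 255.2
```

View pics/s8.png

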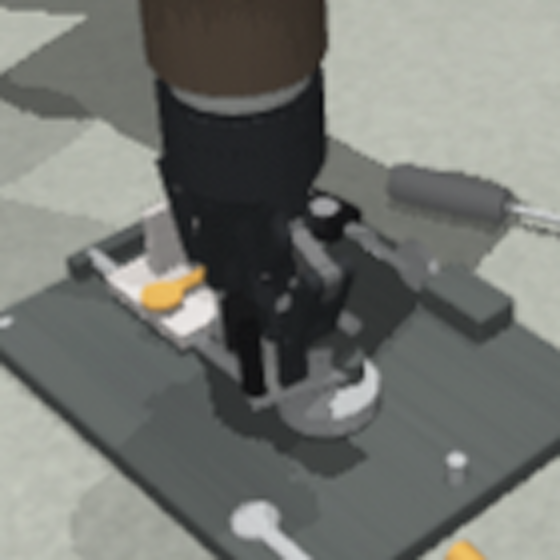

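Call:
{"op": "servo_tool", "data": {
  "rows": [
    {"fingers": 3.4,"x": -0.02,"y": -0.45,"z": 0,"turn": -5},
    {"fingers": 3.4,"x": -0.02,"y": -0.45,"z": 0,"turn": -5},
    {"fingers": 3.4,"x": -0.02,"y": -0.45,"z": 0,"turn": -5},
    {"fingers": 3.4,"x": -0.02,"y": -0.45,"z": 0,"turn": -5},
    {"fingers": 3.4,"x": -0.02,"y": -0.45,"z": 0,"turn": -5},
    {"fingers": 3.4,"x": -0.02,"y": -0.45,"z": 0,"turn": -5},
    {"fingers": 3.4,"x": -0.02,"y": -0.45,"z": 0,"turn": -5},
    {"fingers": 3.4,"x": -0.02,"y": -0.45,"z": 0,"turn": -5},
    {"fingers": 3.4,"x": -0.02,"y": -0.45,"z": 0,"turn": -5},
    {"fingers": 3.4,"x": 0,"y": 0,"z": 0,"turn": 0}
  ]
}}

```text
clock: 7.23
position: [620.8, -65.0, 42.5]
ee_rot: [0.882, -0.471, -0.001, 0.002]
contact_force: [-3.1, -5.4, -0.1]
gripper_width: 33.9
```

```bash
python3 -c "
from h import *
st()
p,W=cloud('scene')
cv2.imwrite('pics/s9.png',cv2.resize(p[150:290,150:290,::-1],None,fx=4,fy=4,interpolation=2))
"
```

```text
t 7.23 pos [620.8 -65.   42.5] xyaw 303.8 tilt [-0.003 -0.003] F [-3.1 -5.4 -0.1] w 33.9 j6 0.43
 jig [ 32.  -40.4] R 51.5 ang 301.4
```

View pics/s9.png

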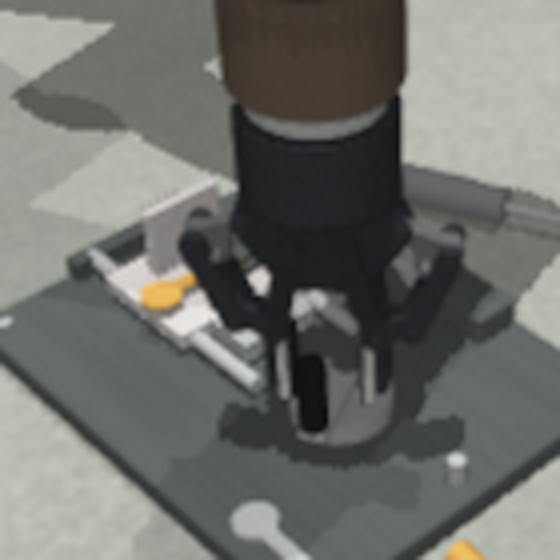

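The knob is in contact with the trailing finger at (312,390) in the zoom, as wanted. Continuing.

Call:
{"op": "servo_tool", "data": {
  "rows": [
    {"fingers": 3.4,"x": 0,"y": -0.45,"z": 0,"turn": -5},
    {"fingers": 3.4,"x": 0,"y": -0.45,"z": 0,"turn": -5},
    {"fingers": 3.4,"x": 0,"y": -0.45,"z": 0,"turn": -5},
    {"fingers": 3.4,"x": -0.02,"y": -0.45,"z": 0,"turn": -5},
    {"fingers": 3.4,"x": -0.02,"y": -0.45,"z": 0,"turn": -5},
    {"fingers": 3.4,"x": -0.02,"y": -0.45,"z": 0,"turn": -5},
    {"fingers": 3.4,"x": -0.02,"y": -0.45,"z": 0,"turn": -5},
    {"fingers": 3.4,"x": -0.02,"y": -0.45,"z": 0,"turn": -5},
    {"fingers": 3.4,"x": -0.02,"y": -0.45,"z": 0,"turn": -5},
    {"fingers": 3.4,"x": 0,"y": 0,"z": 0,"turn": 0}
  ]
}}

```text
clock: 8.12
position: [643.8, -31.1, 42.5]
ee_rot: [0.995, -0.098, -0.0, 0.001]
contact_force: [0.0, -3.4, -1.7]
gripper_width: 34.0
```

```bash
python3 -c "
from h import *
st()
p,W=cloud('scene')
cv2.imwrite('pics/s10.png',cv2.resize(p[150:290,170:310,::-1],None,fx=4,fy=4,interpolation=2))
"
```

```text
t 8.12 pos [643.8 -31.1  42.5] xyaw 348.8 tilt [-0.    -0.001] F [ 0.  -3.4 -1.7] w 34.0 j6 1.17
 jig [50.7 -4. ] R 50.8 ang 348.5
```

View pics/s10.png

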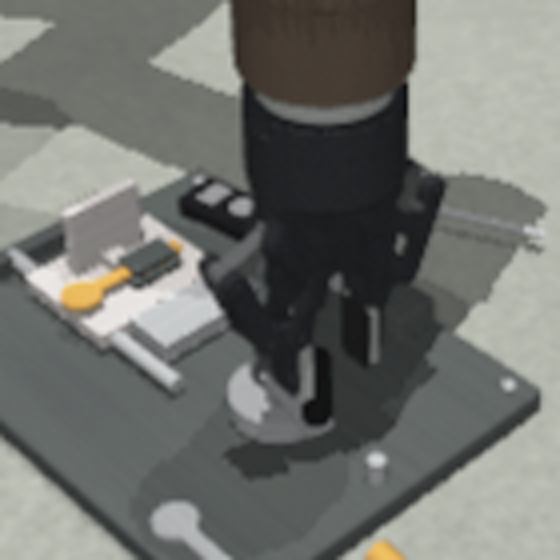

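Call:
{"op": "servo_tool", "data": {
  "rows": [
    {"fingers": 3.4,"x": 0,"y": -0.4,"z": 0,"turn": -5},
    {"fingers": 3.4,"x": 0,"y": -0.4,"z": 0,"turn": -5},
    {"fingers": 3.4,"x": 0,"y": -0.3,"z": 0,"turn": -2},
    {"fingers": 3.4,"x": 0,"y": 0,"z": 0,"turn": 0},
    {"fingers": 3.4,"x": 0,"y": 0,"z": 0,"turn": 0}
  ]
}}

```text
clock: 8.58
position: [644.8, -20.0, 42.6]
ee_rot: [1.0, 0.005, -0.0, 0.0]
contact_force: [-2.1, -2.4, -1.1]
gripper_width: 34.2
```

```bash
python3 -c "
from h import *
st()
p,W=cloud('scene')
cv2.imwrite('pics/s11.png',cv2.resize(p[150:290,170:310,::-1],None,fx=4,fy=4,interpolation=2))
"
```

```text
t 8.58 pos [644.8 -20.   42.6] xyaw 0.6 tilt [-0.001 -0.   ] F [-2.1 -2.4 -1.1] w 34.2 j6 1.36
 jig [50.3  7.2] R 50.8 ang 1.2
```

View pics/s11.png

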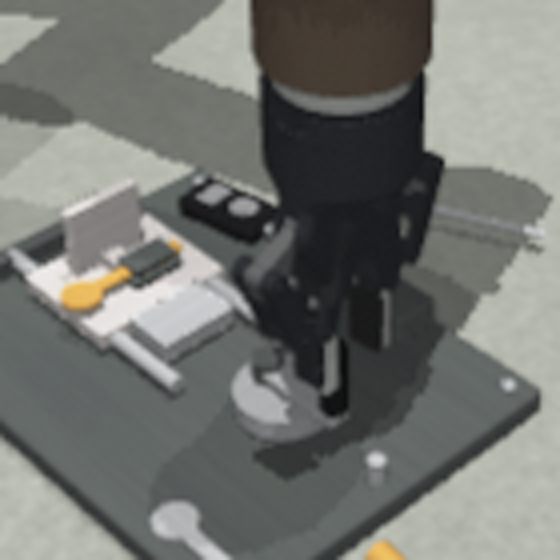

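The lever is nearly at the stud. I'll back off, lift clear, retreat behind the carriage and measure.

Call:
{"op": "servo_tool", "data": {
  "rows": [
    {"fingers": 3.4,"x": 0,"y": 0.5,"z": 0,"turn": 0},
    {"fingers": 3.4,"x": 0,"y": 0,"z": -1,"turn": 0},
    {"fingers": 3.4,"x": 0,"y": 0,"z": -2.5,"turn": 0},
    {"fingers": 3.4,"x": 0,"y": 0,"z": -2.5,"turn": 0},
    {"fingers": 3.4,"x": 0,"y": 0,"z": -2.5,"turn": 0},
    {"fingers": 3.4,"x": 0,"y": 0,"z": -2.5,"turn": 0},
    {"fingers": 0,"x": -2,"y": 0,"z": 0,"turn": 3.8},
    {"fingers": 0,"x": -3,"y": 0,"z": 0,"turn": 3.8},
    {"fingers": 0,"x": -3,"y": 0,"z": 0,"turn": 0},
    {"fingers": 0,"x": -3,"y": 0,"z": 0,"turn": 0}
  ]
}}

```text
clock: 9.47
position: [535.7, -16.0, 154.2]
ee_rot: [0.998, -0.06, 0.002, -0.001]
contact_force: [-0.4, 0.6, 0.9]
gripper_width: 0.1
```

Call:
{"op": "servo_tool", "data": {
  "rows": [
    {"fingers": 0,"x": -3,"y": 0,"z": 0,"turn": 0},
    {"fingers": 0,"x": -3,"y": 0,"z": 0,"turn": 0},
    {"fingers": 0,"x": -3,"y": 0,"z": 0,"turn": 0},
    {"fingers": 0,"x": -3,"y": 0,"z": 0,"turn": 0},
    {"fingers": 0,"x": -1,"y": 0,"z": 0,"turn": 0},
    {"fingers": 0,"x": 0,"y": 0,"z": 0,"turn": 0},
    {"fingers": 0,"x": 0,"y": 0,"z": 0,"turn": 0}
  ]
}}

```text
clock: 10.05
position: [408.0, -0.2, 154.3]
ee_rot: [0.998, -0.059, 0.002, -0.001]
contact_force: [0.4, -0.1, 0.0]
gripper_width: 0.1
```

```bash
python3 -c "
from h import *
st()
p,W=cloud('scene')
cv2.imwrite('pics/s12.png',cv2.resize(p[150:310,130:320,::-1],None,fx=4,fy=4,interpolation=2))
p,W=cloud('top')
cv2.imwrite('pics/t12.png',cv2.resize(p[170:325,235:365,::-1],None,fx=3.8,fy=3.8,interpolation=2))
"
```

```text
t 10.05 pos [ 4.080e+02 -2.000e-01  1.543e+02] xyaw 353.2 tilt [0.004 0.001] F [ 0.4 -0.1  0. ] w 0.1 j6 1.05
 jig [-187.1   -2. ] R 187.1 ang 173.6
```

View pics/s12.png

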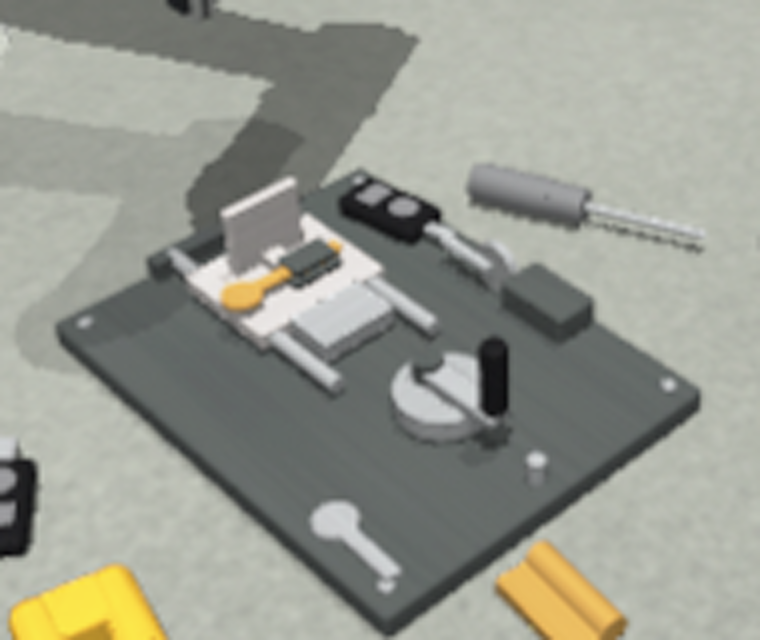

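View pics/t12.png

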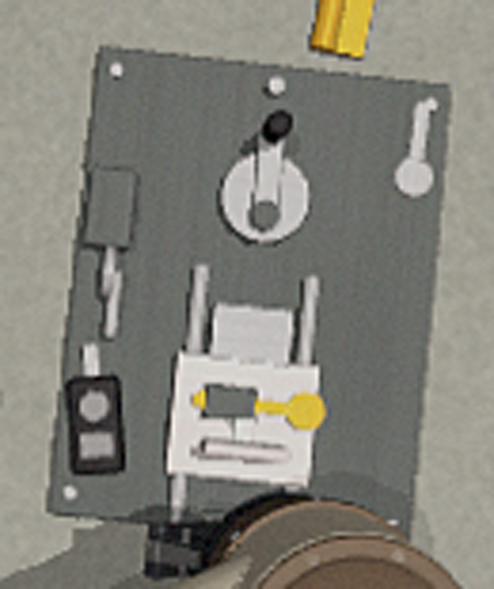

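```bash
python3 -c "
from h import *
np.set_printoptions(precision=1,suppress=True)
for f,b in (('t12',(250,100,310,150)),('s12',(470,330,520,420))):
  im=cv2.imread('pics/%s.png'%f);g=im.max(2);x0,y0,x1,y1=b
  y,x=np.nonzero(g[y0:y1,x0:x1]<50);print(f,'x',x.min()+x0,x.max()+x0,'y',y.min()+y0,y.max()+y0)
im=cv2.imread('pics/t12.png')
# disc fit
g=im.min(2);m=(g>140).astype(np.uint8);m[:,:215]=0;m[:,315:]=0;m[:150]=0;m[245:]=0
pts=cv2.findContours(m,0,1)[0];c=max(pts,key=cv2.contourArea);(cx,cy),r=cv2.minEnclosingCircle(c);print('disc',cx,cy,r)
D=plane('top',tz(cx,cy),35)[:2];print('disc world',D)
K=plane('top',tz(281,121),90);print('knob top',K)
S=plane('top',tz(277,85),32);print('stud',S)
P=plane('top',tz(264,214),48);print('pivcap',P)
Kt,e=tri(tz(281,121),(493/4+129.6,344/4+149.6));print('knob tri',Kt,e)
St,e=tri(tz(277,85),(537/4+129.6,459/4+149.6));print('stud tri',St,e)
a=lambda p,q:np.degrees(np.arctan2(q[1]-p[1],q[0]-p[0]))
for nm,p in(('piv',PIV),('cap',P)):
  print(nm,'stud',a(p,S),'knob',a(p,K),'knobtri',a(p,Kt),'disc',a(p,D))
print('disc->stud',a(D,S),'disc->knob',a(D,K))
"
```

```text
t12 x 253 291 y 111 149
s12 x 480 507 y 339 415
disc 267.7864074707031 194.873779296875 46.77888870239258
disc world [607.1 -24.1]
knob top [646.2 -27.4  90. ]
stud [677.3 -32.1  32. ]
pivcap [594.  -20.1  48. ]
knob tri [645.7 -28.5  87.5] 2.3121265049564648
stud tri [677.4 -32.7  29.1] 1.0835372417524176
piv stud -7.559974160543049 knob -7.016472798302665 knobtri -8.229570022937164 disc -13.496133684681052
cap stud -8.139261930668358 knob -7.942024898821408 knobtri -9.158736256812265 disc -16.99493352852367
disc->stud -6.433256006368867 disc->knob -4.804873674502219
```

```bash
cat >>h.py <<'E'
def jig(p):
    d=p[:2]-PIV;c,n=np.cos(J),np.sin(J);return np.round([c*d[0]+n*d[1],-n*d[0]+c*d[1]],1)
E
python3 -c "
from h import *
print('follower front',jig(plane('top',tz(254,306),35)))
for q in((243,439),(243,462),(195,455),(290,460)):print('plate',q,jig(plane('top',tz(*q),80)))
for q in((225,213),(297,181)):
  print('plate top corner front (scene)',jig(plane('scene',(q[0]/4+129.6,q[1]/4+149.6),80)))
"
python3 -c "
import cv2;a=cv2.imread('pics/t12.png')[400:500,150:330];cv2.imwrite('pics/pl.png',cv2.resize(a,None,fx=4,fy=4))"
```

```text
follower front [-56.9   0.2]
plate (243, 439) [-137.6    2.9]
plate (243, 462) [-151.1    1.5]
plate (195, 455) [-149.9   30.2]
plate (290, 460) [-147.1  -26.2]
plate top corner front (scene) [-141.7  -29. ]
plate top corner front (scene) [-138.7   19.5]
```

View pics/pl.png

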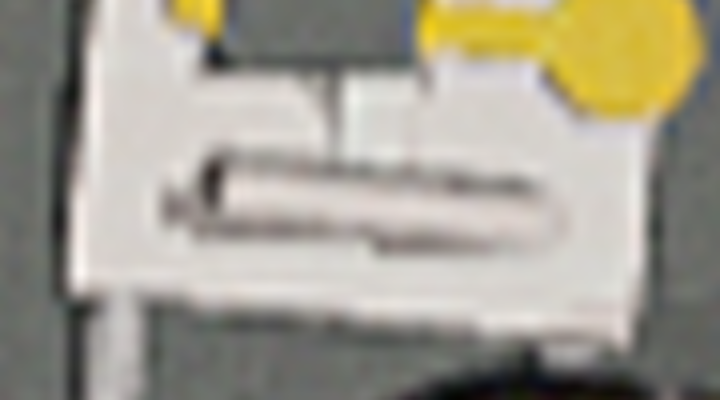

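The lever points at the stud within about 1–2°: the knob is at −7 to −8° and the stud at −7.6 to −8.1°. The carriage travel is about 5 mm, with the plate back at jig x≈−149. I'll descend behind the plate with the fingers shut.

Call:
{"op": "servo_tool", "data": {
  "rows": [
    {"fingers": 0,"x": 0,"y": -0.2,"z": 2,"turn": 0},
    {"fingers": 0,"x": 0,"y": 0,"z": 2,"turn": 0},
    {"fingers": 0,"x": 0,"y": 0,"z": 2,"turn": 0},
    {"fingers": 0,"x": 0,"y": 0,"z": 2,"turn": 0},
    {"fingers": 0,"x": 0,"y": 0,"z": 2,"turn": 0},
    {"fingers": 0,"x": 0,"y": 0,"z": 0.9,"turn": 0},
    {"fingers": 0,"x": 0,"y": 0,"z": 0,"turn": 0},
    {"fingers": 0,"x": 0,"y": 0,"z": 0,"turn": 0}
  ]
}}

```text
clock: 10.82
position: [407.9, 1.1, 43.4]
ee_rot: [0.998, -0.06, -0.0, 0.0]
contact_force: [1.5, -0.8, -0.3]
gripper_width: 0.1
```

```bash
python3 -c "
from h import *
st()
p,W=cloud('scene')
cv2.imwrite('pics/s13.png',cv2.resize(p[130:270,110:270,::-1],None,fx=4,fy=4,interpolation=2))
"
```

```text
t 10.82 pos [407.9   1.1  43.4] xyaw 353.2 tilt [-0.001 -0.001] F [ 1.5 -0.8 -0.3] w 0.1 j6 1.05
 jig [-187.4   -0.7] R 187.4 ang 173.2
```

View pics/s13.png

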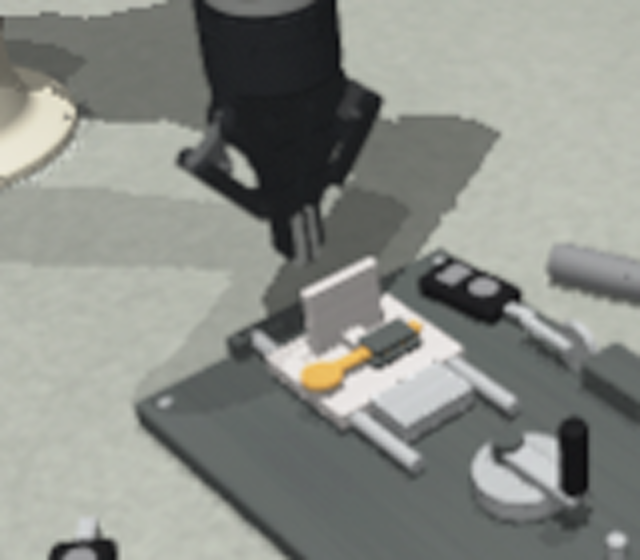

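Call:
{"op": "servo_tool", "data": {
  "rows": [
    {"fingers": 0,"x": 0.7,"y": 0,"z": 0.3,"turn": 0},
    {"fingers": 0,"x": 0.7,"y": 0,"z": 0,"turn": 0},
    {"fingers": 0,"x": 0.7,"y": 0,"z": 0,"turn": 0},
    {"fingers": 0,"x": 0,"y": 0,"z": 0,"turn": 0},
    {"fingers": 0,"x": 0.3,"y": 0,"z": 0,"turn": 0},
    {"fingers": 0,"x": 0.3,"y": 0,"z": 0,"turn": 0},
    {"fingers": 0,"x": 0.3,"y": 0,"z": 0,"turn": 0},
    {"fingers": 0,"x": 0,"y": 0,"z": 0,"turn": 0}
  ]
}}

```text
clock: 11.53
position: [436.5, -2.6, 40.7]
ee_rot: [0.998, -0.06, -0.0, 0.0]
contact_force: [-0.3, -0.6, 0.0]
gripper_width: 0.2
```

```bash
python3 -c "
from h import *
st()
p,W=cloud('scene')
cv2.imwrite('pics/s14.png',cv2.resize(p[130:270,110:270,::-1],None,fx=4,fy=4,interpolation=2))
"
```

```text
t 11.53 pos [436.5  -2.6  40.7] xyaw 353.2 tilt [-0.001 -0.   ] F [-0.3 -0.6  0. ] w 0.2 j6 1.08
 jig [-158.6   -1. ] R 158.6 ang 173.3
```

View pics/s14.png

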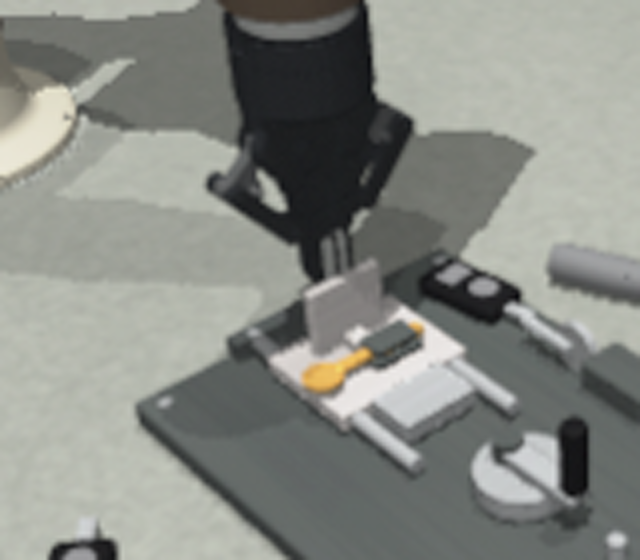

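The fingertips are right behind the plate, and the order is safe since the cam is at its low point. I'll push gently.

Call:
{"op": "servo_tool", "data": {
  "rows": [
    {"fingers": 0,"x": 0.3,"y": 0,"z": 0,"turn": 0},
    {"fingers": 0,"x": 0.3,"y": 0,"z": 0,"turn": 0},
    {"fingers": 0,"x": 0.3,"y": 0,"z": 0,"turn": 0},
    {"fingers": 0,"x": 0.3,"y": 0,"z": 0,"turn": 0},
    {"fingers": 0,"x": 0.3,"y": 0,"z": 0,"turn": 0},
    {"fingers": 0,"x": 0.3,"y": 0,"z": 0,"turn": 0},
    {"fingers": 0,"x": 0.3,"y": 0,"z": 0,"turn": 0},
    {"fingers": 0,"x": 0.3,"y": 0,"z": 0,"turn": 0},
    {"fingers": 0,"x": 0.3,"y": 0,"z": 0,"turn": 0},
    {"fingers": 0,"x": 0,"y": 0,"z": 0,"turn": 0}
  ]
}}

```text
clock: 12.42
position: [464.3, -5.7, 40.7]
ee_rot: [0.998, -0.06, 0.0, -0.0]
contact_force: [-1.7, -0.7, -0.8]
gripper_width: -0.4
```

```bash
python3 -c "
from h import *
st()
p,W=cloud('scene')
cv2.imwrite('pics/s15.png',cv2.resize(p[130:270,110:270,::-1],None,fx=4,fy=4,interpolation=2))
"
```

```text
t 12.42 pos [464.3  -5.7  40.7] xyaw 353.2 tilt [0.001 0.   ] F [-1.7 -0.7 -0.8] w -0.4 j6 1.11
 jig [-130.6   -0.6] R 130.6 ang 173.3
```

View pics/s15.png

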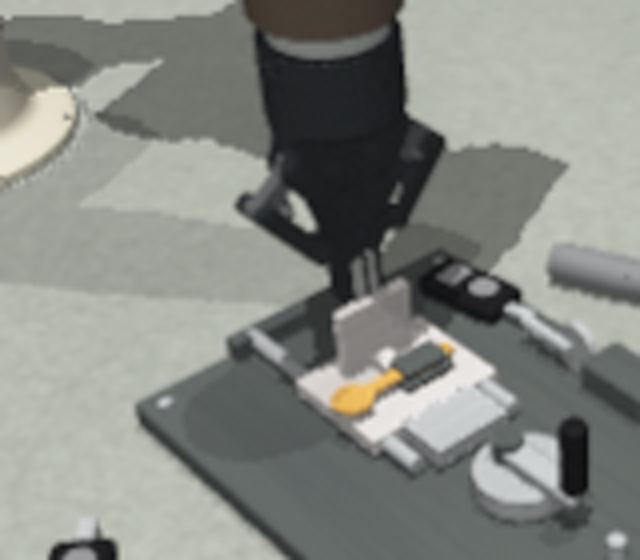

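The carriage has moved forward and about 11 mm remains. I'll go on slowly, watching the force.

Call:
{"op": "servo_tool", "data": {
  "rows": [
    {"fingers": 0,"x": 0.2,"y": 0,"z": 0,"turn": 0},
    {"fingers": 0,"x": 0.2,"y": 0,"z": 0,"turn": 0},
    {"fingers": 0,"x": 0.2,"y": 0,"z": 0,"turn": 0},
    {"fingers": 0,"x": 0.2,"y": 0,"z": 0,"turn": 0},
    {"fingers": 0,"x": 0,"y": 0,"z": 0,"turn": 0}
  ]
}}

```text
clock: 12.88
position: [472.1, -6.5, 40.8]
ee_rot: [0.998, -0.059, 0.0, -0.0]
contact_force: [-2.3, -0.3, -1.7]
gripper_width: 0.1
```

Call:
{"op": "servo_tool", "data": {
  "rows": [
    {"fingers": 0,"x": 0.1,"y": 0,"z": 0,"turn": 0},
    {"fingers": 0,"x": 0.1,"y": 0,"z": 0,"turn": 0},
    {"fingers": 0,"x": 0,"y": 0,"z": 0,"turn": 0}
  ]
}}

```text
clock: 13.13
position: [473.8, -6.7, 40.8]
ee_rot: [0.998, -0.059, 0.0, -0.0]
contact_force: [-3.1, 0.4, 0.1]
gripper_width: 0.2
```

Call:
{"op": "servo_tool", "data": {
  "rows": [
    {"fingers": 0,"x": 0.1,"y": 0,"z": 0,"turn": 0},
    {"fingers": 0,"x": 0,"y": 0,"z": 0,"turn": 0}
  ]
}}

```text
clock: 13.3
position: [474.7, -6.8, 40.9]
ee_rot: [0.998, -0.059, 0.0, -0.0]
contact_force: [-2.8, 1.6, 0.0]
gripper_width: -0.4
```

Call:
{"op": "servo_tool", "data": {
  "rows": [
    {"fingers": 0,"x": 0.1,"y": 0,"z": 0,"turn": 0},
    {"fingers": 0,"x": 0,"y": 0,"z": 0,"turn": 0}
  ]
}}

```text
clock: 13.47
position: [475.2, -7.0, 40.8]
ee_rot: [0.998, -0.06, -0.0, -0.0]
contact_force: [-3.7, 2.5, 0.4]
gripper_width: -0.0
```

```bash
python3 -c "
from h import *
st()
p,W=cloud('scene')
cv2.imwrite('pics/s16.png',cv2.resize(p[130:270,130:290,::-1],None,fx=4,fy=4,interpolation=2))
p,W=cloud('top')
cv2.imwrite('pics/t16.png',cv2.resize(p[170:325,235:365,::-1],None,fx=3.8,fy=3.8,interpolation=2))
"
```

```text
t 13.47 pos [475.2  -7.   40.8] xyaw 353.2 tilt [-0.001  0.   ] F [-3.7  2.5  0.4] w -0.0 j6 1.12
 jig [-119.6   -0.5] R 119.6 ang 173.3
```

View pics/s16.png

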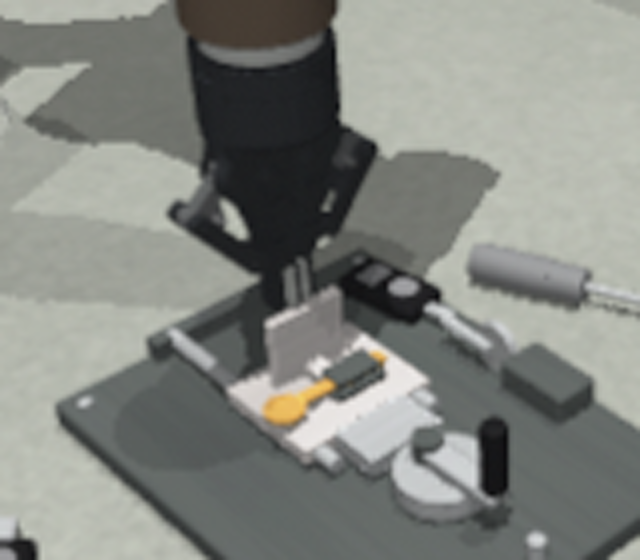

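View pics/t16.png

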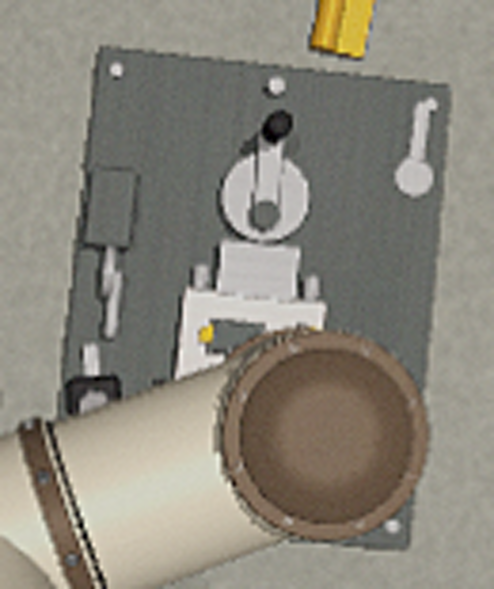

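The carriage is nearly home, with its front edge at y≈242 in the zoom, just short of the disc. I'll step on until the force shows the stop.

Call:
{"op": "servo_tool", "data": {
  "rows": [
    {"fingers": 0,"x": 0.1,"y": 0,"z": 0,"turn": 0},
    {"fingers": 0,"x": 0,"y": 0,"z": 0,"turn": 0},
    {"fingers": 0,"x": 0,"y": 0,"z": 0,"turn": 0}
  ]
}}

```text
clock: 13.82
position: [475.1, -7.1, 40.7]
ee_rot: [0.998, -0.06, -0.001, 0.0]
contact_force: [-5.7, 3.6, 2.6]
gripper_width: -0.2
```

Call:
{"op": "servo_tool", "data": {
  "rows": [
    {"fingers": 0,"x": 0.1,"y": 0,"z": 0,"turn": 0},
    {"fingers": 0,"x": 0,"y": 0,"z": 0,"turn": 0},
    {"fingers": 0,"x": 0,"y": 0,"z": 0,"turn": 0}
  ]
}}

```text
clock: 14.07
position: [475.0, -7.3, 40.6]
ee_rot: [0.998, -0.06, -0.002, 0.0]
contact_force: [-8.8, 4.8, 4.2]
gripper_width: 0.2
```

The tool stopped at x≈475 while the force rose from 3.7 to 8.8 N, so the carriage is on its hard stop. Now I'll back off.

Call:
{"op": "servo_tool", "data": {
  "rows": [
    {"fingers": 0,"x": -0.5,"y": 0,"z": 0,"turn": 0},
    {"fingers": 0,"x": -1,"y": 0,"z": 0,"turn": 0},
    {"fingers": 0,"x": -2,"y": 0,"z": 0,"turn": 0},
    {"fingers": 0,"x": -2,"y": 0,"z": -1,"turn": 0},
    {"fingers": 0,"x": -1,"y": 0,"z": -3,"turn": 0},
    {"fingers": 0,"x": 0,"y": 0,"z": -3,"turn": 0},
    {"fingers": 0,"x": 0,"y": 0,"z": -3,"turn": 0},
    {"fingers": 0,"x": 0,"y": 2,"z": -3,"turn": 0},
    {"fingers": 0,"x": 0,"y": 3,"z": 0,"turn": 0},
    {"fingers": 0,"x": 0,"y": 3,"z": 0,"turn": 0}
  ]
}}

```text
clock: 14.9
position: [405.4, -79.3, 173.7]
ee_rot: [0.998, -0.058, 0.005, -0.001]
contact_force: [0.5, -0.5, -0.2]
gripper_width: 0.2
```

Call:
{"op": "servo_tool", "data": {
  "rows": [
    {"fingers": 0,"x": 0,"y": 3,"z": 0,"turn": 0},
    {"fingers": 0,"x": 0,"y": 3,"z": 0,"turn": 0},
    {"fingers": 0,"x": 0,"y": 3,"z": 0,"turn": 0},
    {"fingers": 0,"x": 0,"y": 3,"z": 0,"turn": 0},
    {"fingers": 0,"x": 0,"y": 3,"z": 0,"turn": 0},
    {"fingers": 0,"x": 0,"y": 0,"z": 0,"turn": 0},
    {"fingers": 0,"x": 0,"y": 0,"z": 0,"turn": 0}
  ]
}}

```text
clock: 15.48
position: [385.5, -229.4, 171.0]
ee_rot: [0.998, -0.061, 0.001, 0.0]
contact_force: [-0.3, 0.3, 0.6]
gripper_width: -0.4
```

```bash
python3 -c "
from h import *
st()
p,W=cloud('scene')
cv2.imwrite('pics/s17f.png',p[:,:,::-1])
cv2.imwrite('pics/s17.png',cv2.resize(p[150:310,130:320,::-1],None,fx=4,fy=4,interpolation=2))
p,W=cloud('top')
cv2.imwrite('pics/t17f.png',p[:,:,::-1])
cv2.imwrite('pics/t17.png',cv2.resize(p[170:325,235:365,::-1],None,fx=3.8,fy=3.8,interpolation=2))
"
```

```text
t 15.48 pos [ 385.5 -229.4  171. ] xyaw 353.0 tilt [ 0.002 -0.001] F [-0.3  0.3  0.6] w -0.4 j6 1.62
 jig [-181.5 -232.3] R 294.8 ang 225.0
```

View pics/s17.png

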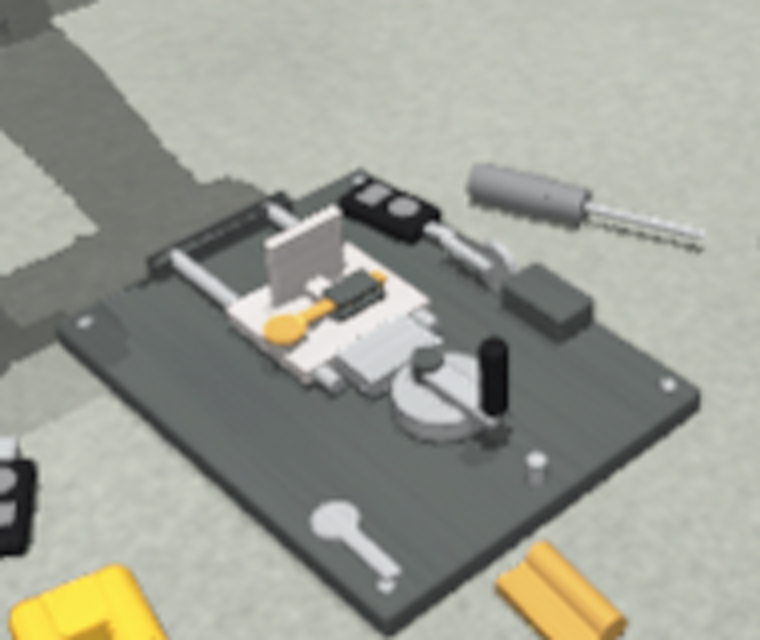

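View pics/t17.png

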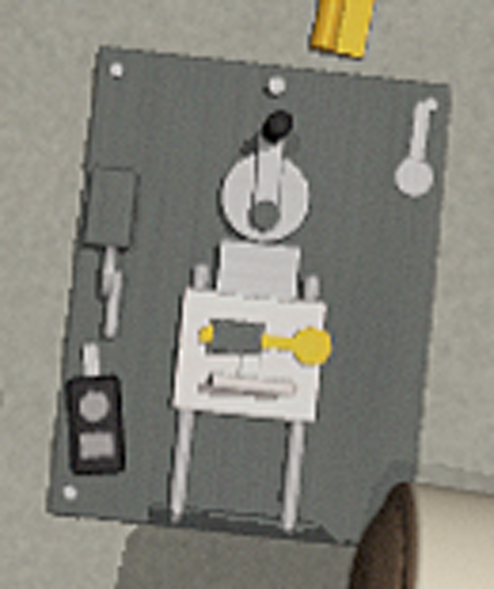

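View pics/t17f.png

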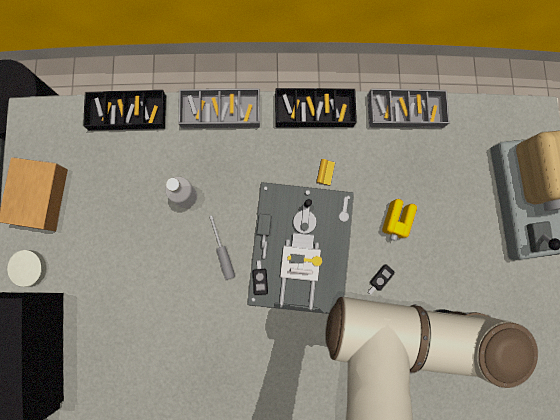

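```bash
python3 -c "
from h import *
print('follower front',jig(plane('top',tz(259,242),35)),'expect -17.5')
print('carriage shift',jig(plane('top',tz(312,346),40))-jig(plane('top',tz(305,411),40)))
im=cv2.imread('pics/t17.png');c=im[100:150,250:310].max(2)
K=plane('top',tz(281,121),90)
print('knob',jig(K),'stud',jig(plane('top',tz(277,85),32)))
# lever bar edges at z45: centreline at two rows
for y in(150,165,180,195):
  r=im[y,235:300].astype(int).mean(1);print(y,[int(v) for v in r[::3]])
"
python3 -c "
import cv2;a=cv2.imread('pics/t17.png')[70:260,190:350];cv2.imwrite('pics/cam.png',cv2.resize(a,None,fx=3,fy=3))"
```

```text
follower front [-16.7   1.1] expect -17.5
carriage shift [40.3 -0.4]
knob [52.6 -0. ] stud [84.1 -0.8]
150 [108, 94, 57, 59, 62, 62, 54, 41, 131, 161, 150, 162, 204, 209, 221, 186, 108, 87, 91, 94, 91, 95]
165 [154, 205, 199, 193, 191, 206, 181, 92, 170, 200, 193, 194, 192, 194, 198, 186, 168, 194, 212, 182, 129, 106]
180 [187, 187, 185, 185, 185, 196, 178, 119, 178, 202, 196, 194, 193, 194, 181, 178, 192, 190, 189, 191, 193, 192]
195 [189, 187, 190, 190, 205, 146, 99, 183, 197, 200, 195, 192, 194, 209, 162, 145, 198, 192, 192, 190, 187, 189]
```

View pics/cam.png

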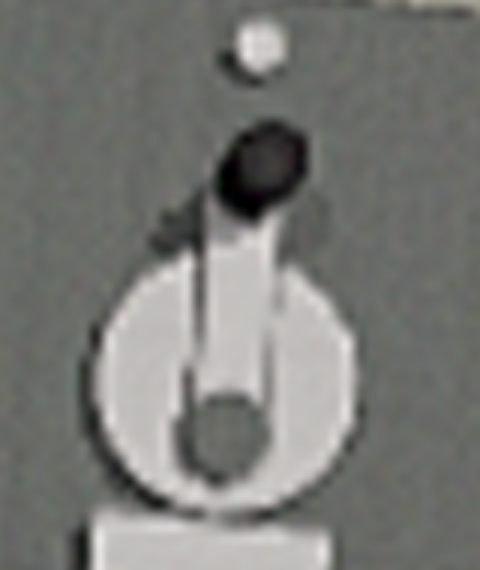

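```bash
python3 -c "
from bench import arm
print(arm.job_done())"
```

```text
the job is handed in; nothing more can be done
None
```

The job is handed in: the cam lever points at the index stud and the carriage is fully home. The hand is clear of everything, and the job took about 15.5 s of the 58 s allowed.

- **Cam:** I pushed the lever's knob counter-clockwise round its pivot with the fingers held open around it, not pinching. In the last pictures the knob is at jig (52.6, 0.0) mm and the stud at (84.1, −0.8) mm. The lever is on the stud to about 1°, roughly what the pictures can resolve.
- **Carriage:** With the cam at its low point, I pushed the plate forward with shut fingers at about 3 N. At the end the tool stopped moving while the force rose from about 4.5 N to 11 N, which I took as the hard stop. The carriage moved about 40 mm, and its front face measures at jig x −16.7 mm against −17.5 mm expected, which is within measuring error.
- **Surroundings:** The last pictures show the keys, locks, screwdriver and bottle where they lay, and the force readings are back to zero.
- **Disagreement:** The fingertips appeared in the scene camera about 25 mm higher than the reported tool position. I chose heights that were safe for either value, and found no cause for the difference.

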